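# Set the filter wheel of a bench photometer and start the reading

## Robot

A 7-joint arm with a two-finger parallel gripper is mounted at the origin on the work surface. World frame = base frame: x ahead of the robot, y to its left, z up, the work surface at z = 0. Lengths are in m, angles in rad, forces in N, time in s.
With the tool pointing down it reaches from about 0.35 to 0.9 m from the base axis. Payload 8.1 kg.
Tool frame: the origin (TCP) lies midway between the tips of the shut fingers; the grasp point (between the pads) lies 19 mm behind it; z points along the fingers, y is the line along which they close (so a half turn about z gives the same grasp; the last joint's range is limited). The gripper opens to 92 mm and grips with 3 to 60 N. Pads are 19 mm wide; open, the fingers measure 130 mm over their backs; the gripper's body (75 mm by 190 mm) begins 47 mm behind the grasp point.
Start: joints at [-1.244, 0.434, 0.025, 1.573, -0.012, 1.134, -0.075], TCP at [0.26, 0.568, 0.227] pointing down, gripper open.
Joint ranges: [-2.62, 2.62], [-0.44, 2.09], [-1.27, 1.32], [0.08, 2.57], [-1.32, 4.46], [0.12, 2], [-2.74, 2.74]. Speed limits (rad/s): [2.22, 2.22, 3.01, 3.01, 3.14, 3.14, 3.14].

## Interface

Orientations are given as a rotation vector (axis times angle).
In Python, from cell import arm gives the robot as it stands.
- The arm moves only by the tool carry_out, never from a script. Its arguments are lists of equal length, an entry for each row: "claw": the finger opening in cm, from 0 to 9.18; "delta_pos": the shift along the tool's x, y, z in cm, a list of three; "angular": the turn, a rotation vector about the tool's x, y, z in rad, a list of three. In form: {"claw": [claw, ...], "delta_pos": [[dx, dy, dz], ...], "angular": [[ax, ay, az], ...]}. A call has 1 to 20 rows; each row shifts and turns the commanded pose from where the row before left it, along the tool's axes as they then stand; what a row does not reach is not made up. A row lasts 1/10 s, in which the tool goes at most 50 mm and 8.59 degrees, less where a joint would pass 70% of its speed; a pose out of reach is approached as far as the arm can. A call with a gripper value outside its range is refused whole. The fingers move at their own pace and stop on an object; "force" is the grip in N (left out, the last holds). Time passes only in rows, so rows that do not move let the fingers close. It gives the time, the measured TCP pose, the force, the opening and the grip force at its end, in the units of the state.
- arm.observe(): the state, without advancing time (a new reading comes with each control period).
- arm.get_image(name): name is "scene" or "top" or "wrist"; returns a dict with "frame" (480x640x3 uint8, red, green, blue), "mtx" (3x3 intrinsics, pixels), "T" (4x4, takes a point from camera to world coordinates). Camera axes: x right, y down, z forward; pixel columns grow to the right and rows downward; lengths in m; the calibration is good to about 2 mm. A picture is of the moment at which its call begins. There is no depth.
- arm.sign_off(): hands the job in; it is judged then, once.
Trained networks look in a picture, given as the dict that the camera call returned (one of the last four; its "shot" number tells which), for a name from the list of things; names that differ only in an ending like _2 or _b are one class to them, and where a whole thing is asked for, a point or a joint stands for the part that bears it (a point fixed in the world has none). Each returns a list of dicts, best first, with "conf" (0 to 1); they miss things now and then, are a little off and sometimes report something else, mostly with a low value. They report only what shows in the picture. A call takes as long as a camera call.
- arm.look_for(label, picture): "centre" ([column, row] as shares, 0 to 1, of the picture: columns of its width, rows of its height, amid what is visible of it).
- arm.trace(label, picture): "region" (480x640 bool, what is visible of it) and "centre" ([column, row] as shares, 0 to 1, of the picture: columns of its width, rows of its height, amid what is visible of it).
- arm.place_of(label, picture): "centre" ([column, row] as shares, 0 to 1, of the picture: columns of its width, rows of its height: a listed point, or the origin of a listed thing).
The state is a dict: "clock": time; "joints": joint angles; "dq": joint speeds; "joint_efforts": joint torques, N m; "position": TCP position; "ee_rot": TCP orientation; "force": force on the tool from outside, world axes, zero at the start; "ft_torque": the same for the moment, N m; "width": opening from 0.0 (shut) to 1.0 (fully open); "gripper_force": force on a finger pad.
Only numpy, scipy, OpenCV 4.12 (cv2) and the standard library are available. Lean on these libraries where they do the work, as an engineer would, in place of code of your own. Each camera call takes 0.05 s, during which the arm holds its last target. There are 200 camera calls.

## Task

On the photometer, push the upright tab of the filter wheel round with a fingertip until it points squarely at the badge with the cross; only then press the round read button on the front corner fully down and let it come up. Only push, and gently: do not pinch the tab or lift the wheel off its seat, and leave the bottle, the jar, the tube rack and the pen where they are. Finish clear of everything.

Things in the scene. Friction and masses are not known exactly. Their poses are not given: they have to be found in the camera images.
- photometer: white bench photometer with a flat blue deck, fixed to the bench; origin on the bench directly under the wheel axis, z up, -x its front. The box spans x -125 to 115 mm, y -145 to 145 mm, its deck is 70 mm above the bench. A white bridge (x 37 to 107 mm, y -78 to 78 mm, top 118 mm above the bench) spans the rear of the wheel, the tab never reaches it
- wheel_seat: steel spindle at the wheel's centre, carrying the wheel; origin on the wheel axis, 72 mm above the bench. It only slides upward: the wheel just drops in and would lift out if pulled up. The wheel on it is a black horizontal disc of radius 50 mm with small windows, its top 87 mm above the bench
- wheel (a joint): turn of the filter wheel about the vertical axis, rad, 0 with the tab pointing to the photometer's front (-x), growing counter-clockwise seen from above, stops at -1.45 and 1.45. No click stops: friction (about 1 N at the tab) holds it where it is left. It starts within 0.28 of 0
- tab_top (a point): centre line of the upright white tab on the wheel's rim, at its top, 118 mm above the bench, 62 mm from the wheel axis. The tab is a radial plate, 10 mm thick along the way it moves, from 42 to 72 mm from the axis, standing 31 mm above the disc's top. It moves over the deck with 2 mm to spare
- tab_aim (a point): unseen point the tab points at, on the tab's centre line 94 mm from the wheel axis (22 mm beyond its outer end): it lies over a badge's centre when the tab points squarely at that badge
- badge_cross: fixed round white badge, 38 mm across and 3 mm thick, lying on the deck, with a raised black plus-shaped cross (30 mm) on it; origin at the centre of its underside. The four badges stand at 0.6 and 1.2 rad either side of the middle of the wheel's travel, 94 mm from the wheel axis; which sign is at which place varies. This is the one to set
- badge_dot: fixed round white badge, 38 mm across and 3 mm thick, lying on the deck, with a raised black dot (16 mm) on it; origin at the centre of its underside. The four badges stand at 0.6 and 1.2 rad either side of the middle of the wheel's travel, 94 mm from the wheel axis; which sign is at which place varies
- badge_bar: fixed round white badge, 38 mm across and 3 mm thick, lying on the deck, with a raised black straight bar (30 x 8 mm) on it; origin at the centre of its underside. The four badges stand at 0.6 and 1.2 rad either side of the middle of the wheel's travel, 94 mm from the wheel axis; which sign is at which place varies
- badge_ring: fixed round white badge, 38 mm across and 3 mm thick, lying on the deck, with a raised black ring (31 mm outside, 18 mm inside) on it; origin at the centre of its underside. The four badges stand at 0.6 and 1.2 rad either side of the middle of the wheel's travel, 94 mm from the wheel axis; which sign is at which place varies
- read_button (a joint): travel of the read button downward, m: 0 up, 0.006 fully down; springs back, about 4 N to hold it fully down
- read_button_top (a point): centre of the top of the round white read button (28 mm across, in a black housing) on the deck's front right corner (x -92, y -112 mm in the photometer's frame); it is pressed straight down
- buffer_bottle: loose white bottle, 64 mm across, 135 mm high, standing on the bench left of the photometer; origin at its underside. Leave alone
- sample_jar: loose clear jar with white cap, 30 mm across, 40 mm high, standing on the deck's front left corner; origin at its underside. Leave alone
- tube_rack: loose red tube rack 190 x 90 mm, 49 mm high with its tubes, on the bench right of the photometer; origin at its underside. Leave alone
- marker_pen: loose marker pen 130 mm long, 13 mm thick, lying on the bench behind left of the photometer; origin at the middle of its underside. Leave alone

How it is judged:
By the outcome, as a careful person would: the job done as asked, in the order asked, and still so for the second after the job is handed in, with the robot touching nothing.
It also fails if it takes over 48 s, if anything falls off the work surface, if the arm or the gripper's body presses on something with over 40 N, if the wrist force passes 120 N, or if a joint passes its speed limit or range.

## Working session

There is one attempt and no reset: what is moved stays moved. The work goes in short steps, Python scripts to look and compute and a tool call to move; the robot and the scene stay as the last step left them, time stands still between calls to the robot, and variables do not carry over. Pictures are saved under pics/ and viewed, at most 10 in all, crops included, and the job is handed in when it is done.

Besides the shell and the picture viewer there is one more tool, called after "Request:" by a JSON object that holds its "op" and its "data". carry_out: Moves the arm, as the interface text tells. Its arguments: {"type":"object","properties":{"claw":{"type":"array","items":{"type":"number"}},"delta_pos":{"type":"array","items":{"type":"array","items":{"type":"number"}}},"angular":{"type":"array","items":{"type":"array","items":{"type":"number"}}},"force":{"type":"number"}},"required":["claw","delta_pos","angular"]}

```bash
mkdir -p pics
cat > h.py <<'E'
import numpy as np, cv2
from cell import arm
from scipy.spatial.transform import Rotation as R
def ray(p,c):
    u=np.array([c[0]*640,c[1]*480,1.0]); d=p["T"][:3,:3]@np.linalg.inv(p["mtx"])@u
    return p["T"][:3,3],d
def at(p,c,z):
    o,d=ray(p,c); return o+d*(z-o[2])/d[2]
def save(p,n): cv2.imwrite(f"pics/{n}.png",p["frame"][:,:,::-1])
E
python3 - <<'E'
from h import *
s=arm.observe(); print(s["clock"],s["position"],s["ee_rot"],s["width"],s["force"])
H=dict(badge_cross=.07,badge_dot=.07,badge_bar=.07,badge_ring=.07,tab_top=.118,read_button_top=.08,wheel_seat=.072,photometer=0,tab_aim=.118,sample_jar=.07,buffer_bottle=0)
for cam in ("top","scene"):
    p=arm.get_image(cam); save(p,cam+"0"); print(cam,p["T"][:3,3])
    for n,z in H.items():
        for r in arm.place_of(n,p)[:2]: print(n,round(r["conf"],2),np.round(np.array(r["centre"])*[640,480],1),np.round(at(p,r["centre"],z),4))
E
```

```text
0.0 [0.26025628 0.5676517  0.2259329 ] [-6.70049559e-01 -3.06910953e+00  2.51343816e-03] 1.0017956823609355 [ 0.37013158 -0.80957889 -0.14185094]
top [0.60239178 0.05857521 0.87420742]
badge_cross 0.79 [437.7 257. ] [ 0.5869 -0.1699  0.07  ]
badge_cross 0.37 [293.  204.2] [0.6792 0.1005 0.07  ]
badge_dot 0.7 [359.5 249.4] [ 0.5982 -0.0239  0.07  ]
badge_bar 0.59 [348.7 221.8] [ 0.6488 -0.0029  0.07  ]
badge_bar 0.32 [293.7 203.5] [0.6805 0.0993 0.07  ]
badge_ring 0.81 [411.8 276.4] [ 0.5501 -0.122   0.07  ]
tab_top 0.88 [391.6 255.5] [ 0.5889 -0.0753  0.118 ]
tab_top 0.18 [437.9 294.4] [ 0.5226 -0.1575  0.118 ]
read_button_top 0.69 [436.5 294.3] [ 0.5187 -0.1658  0.08  ]
wheel_seat 0.77 [399.9 224.4] [ 0.6459 -0.0978  0.072 ]
photometer 0.87 [396.6 224.5] [ 0.6495 -0.1053  0.    ]
tab_aim 0.96 [380.5 270. ] [ 0.5633 -0.0562  0.118 ]
sample_jar 0.67 [327.7 247.9] [0.5998 0.035  0.07  ]
buffer_bottle 0.66 [297.1 204.4] [0.6857 0.096  0.    ]
buffer_bottle 0.26 [358.3 250. ] [ 0.5966 -0.0286  0.    ]
scene [0.90864184 0.5516067  0.65060903]
badge_cross 0.67 [312.9 184.2] [ 0.5779 -0.1719  0.07  ]
badge_dot 0.66 [342.1 229.1] [ 0.5909 -0.0161  0.07  ]
badge_dot 0.27 [354.  248.6] [0.597  0.0407 0.07  ]
badge_bar 0.79 [316.3 243.4] [ 0.652 -0.003  0.07 ]
badge_bar 0.43 [327.7 191.2] [ 0.5611 -0.1352  0.07  ]
badge_ring 0.46 [333.5 193.7] [ 0.5542 -0.122   0.07  ]
tab_top 0.79 [327.4 189.7] [ 0.5881 -0.0829  0.118 ]
read_button_top 0.4 [339.  170.5] [ 0.5112 -0.1786  0.08  ]
wheel_seat 0.61 [299.4 213.2] [ 0.6447 -0.0943  0.072 ]
photometer 0.78 [299.6 240.3] [ 0.6479 -0.0942  0.    ]
tab_aim 0.88 [345.8 208.4] [ 0.584  -0.0164  0.118 ]
sample_jar 0.8 [353.6 247.4] [0.596  0.0376 0.07  ]
sample_jar 0.51 [328.1 189.7] [ 0.5579 -0.1394  0.07  ]
buffer_bottle 0.69 [328.4 314.4] [0.6818 0.104  0.    ]
```

Run:
```python
import cv2
a=cv2.imread("pics/top0.png")[160:340,260:500]; cv2.imwrite("pics/topc.png",cv2.resize(a,(800,600),interpolation=cv2.INTER_CUBIC))
```

```text
(no output)
```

View pics/topc.png

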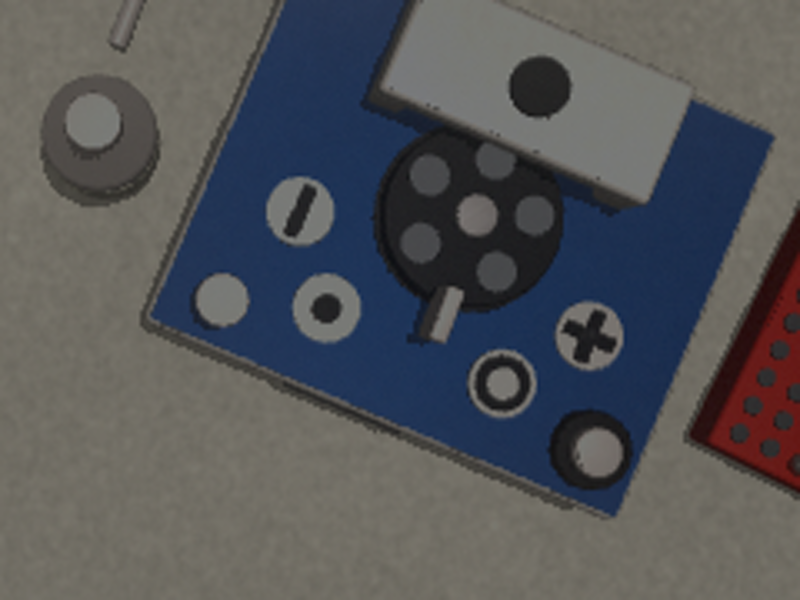

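View pics/scene0.png

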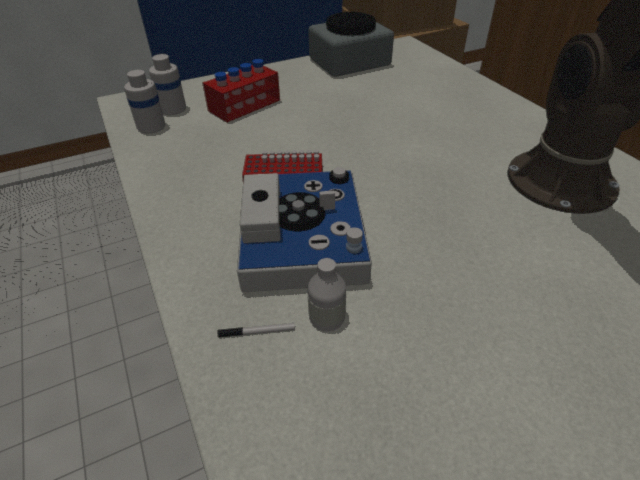

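The tab points nearly to the front. The badges from left to right are bar, dot, ring and cross, with the cross at about crop (590,336), which is the +1.2 place. The jar is at the front left corner and the button at the front right. Next I'll fit the photometer's pose precisely.

```bash
cat >> h.py <<'E'
from scipy.optimize import least_squares
BA=dict(badge_bar=-1.2,badge_dot=-.6,badge_ring=.6,badge_cross=1.2)
def model(v,pts):
    c,s=np.cos(v[2]),np.sin(v[2]); pts=np.atleast_2d(pts)
    return np.c_[v[0]+c*pts[:,0]-s*pts[:,1], v[1]+s*pts[:,0]+c*pts[:,1], pts[:,2]]
def proj(p,X):
    Ti=np.linalg.inv(p["T"]); q=(Ti[:3,:3]@X.T).T+Ti[:3,3]; q=(p["mtx"]@q.T).T
    return q[:,:2]/q[:,2:]
def pol(a,r,z): return [-r*np.cos(a),-r*np.sin(a),z]
V0=[.646,-.097,-.39]
def fit(p,names=BA,v0=V0,win=1.15,thr=None):
    """white-disc outer contour centroid near each predicted badge, then planar pose fit"""
    hsv=cv2.cvtColor(p["frame"],cv2.COLOR_RGB2HSV); m=((hsv[...,1]>110)&(hsv[...,0]>95)&(hsv[...,0]<130))
    m=(~m).astype(np.uint8); P=[];U=[]
    n,l,st,ce=cv2.connectedComponentsWithStats(m)
    for k in names:
        X=pol(BA[k],.094,.073); u=proj(p,model(v0,X))[0]
        i,j=int(round(u[1])),int(round(u[0]))
        if not(0<=i<480 and 0<=j<640) or l[i,j]==0: print("miss",k); continue
        c=l[i,j]; ct=max(cv2.findContours((l==c).astype(np.uint8),cv2.RETR_EXTERNAL,cv2.CHAIN_APPROX_NONE)[0],key=cv2.contourArea)
        (ex,ey),ax,_=cv2.fitEllipse(ct); print(k,np.round(u,1),round(ex,1),round(ey,1),np.round(ax,1)); P.append(pol(BA[k],.094,.0715));U.append((ex,ey))
    r=least_squares(lambda v:(proj(p,model(v,P))-U).ravel(),v0)
    print("fit",np.round(r.x,4),"res",np.round(r.fun,1)); return r.x
def tabang(v,xy):
    d=np.array(xy[:2])-v[:2]; return (np.arctan2(d[1],d[0])-v[2]-np.pi+np.pi)%(2*np.pi)-np.pi
E
python3 - <<'E'
from h import *
p=arm.get_image("top"); v=fit(p); q=arm.get_image("scene"); w=fit(q,v0=v)
for im in (p,q):
    for r in arm.place_of("tab_top",im)[:1]:
        for vv in (v,w): print("tab",at(im,r["centre"],.118), tabang(vv,at(im,r["centre"],.118)))
print("button pred",model(v,[-.092,-.112,.08]),"jar/corner")
s=arm.observe(); print(R.from_rotvec(s["ee_rot"]).as_matrix().round(3))
E
```

```text
badge_bar [348.8 222.3] 349.5 223.0 [19.8 20.6]
badge_dot [356.7 251.4] 357.4 252.0 [20.  20.6]
badge_ring [409.3 274.3] 410.1 274.7 [20.4 20.5]
badge_cross [435.5 260.1] 436.2 260.4 [19.9 20.5]
fit [ 0.6451 -0.0984 -0.3861] res [ 0.   0.   0.   0.  -0.  -0.1 -0.   0. ]
badge_bar [318.6 240.8] 318.6 241.7 [15.2 21.4]
badge_dot [340.1 227.1] 325.4 247.6 [537.4 784. ]
badge_ring [334.7 193.4] 325.4 247.6 [537.4 784. ]
badge_cross [312.8 184.6] 325.4 247.6 [537.4 784. ]
fit [ 0.6832 -0.0324 -0.58  ] res [-13.   32.8   7.6  14.4  13.1 -24.9  -7.1 -37.7]
tab [ 0.58263843 -0.07627001  0.118     ] 0.045808032758874795
tab [ 0.58263843 -0.07627001  0.118     ] 0.9916175266652534
tab [ 0.58229302 -0.08201329  0.118     ] 0.1310541355139887
tab [ 0.58229302 -0.08201329  0.118     ] 1.0372136936019736
button pred [[ 0.51772591 -0.16750514  0.08      ]] jar/corner
[[-0.909  0.417  0.   ]
 [ 0.417  0.909  0.   ]
 [-0.     0.    -1.   ]]
```

Request:
{"op": "carry_out", "data": {"claw": [0,0,0,0,0,0,0,0,0,0,0,0,0,0,0,0,0,0,0,0], "delta_pos": [[-1,-0.7,0],[-2,-1.4,0],[-3.1,-2.2,0],[-3.1,-2.2,0],[-3.1,-2.2,0],[-3.1,-2.2,0],[-3.1,-2.2,0],[-3.1,-2.2,0],[-3.1,-2.2,0],[-3.1,-2.2,0],[-3.1,-2.2,0],[-3.1,-2.2,0],[-3.1,-2.2,0],[-3.1,-2.2,0],[-3.1,-2.2,0],[-3.1,-2.2,0],[-3.1,-2.2,0],[-3.1,-2.2,0],[-3.0,-2.0,0],[-1.0,-0.9,0]], "angular": [[0,0,0],[0,0,0],[0,0,0],[0,0,0],[0,0,0],[0,0,0],[0,0,0],[0,0,0],[0,0,0],[0,0,0],[0,0,0],[0,0,0],[0,0,0],[0,0,0],[0,0,0],[0,0,0],[0,0,0],[0,0,0],[0,0,0],[0,0,0]]}}

```text
clock: 3.4
position: [0.6082, -0.0384, 0.2268]
ee_rot: [0.677, 3.066, -0.003]
force: [0.1, -0.0, -0.3]
width: 0.008
gripper_force: 0.0
```

```bash
cat >> h.py <<'E'
V=np.array([.6451,-.0984,-.3861])
def tool(xyph=None):
    s=arm.observe(); M=R.from_rotvec(s["ee_rot"]).as_matrix(); P=s["position"]; c,q=np.cos(V[2]),np.sin(V[2])
    d=P[:2]-V[:2]; ph=np.array([c*d[0]+q*d[1],-q*d[0]+c*d[1]])
    a=np.arctan2(-ph[1],-ph[0]); phi=np.arctan2(M[1,0],M[0,0])-V[2]-np.pi; phi=(phi+np.pi)%(2*np.pi)-np.pi
    print("t",round(s["clock"],2),"P",P.round(4),"ph",ph.round(4),"r",np.hypot(*ph).round(4),"ang",round(a,3),"phi",round(phi,3),"F",np.round(s["force"],1),"w",round(s["width"],3))
    return s,M
def go(X):
    s,M=tool(); print("tool delta cm",(M.T@(np.array(X)-s["position"])*100).round(2))
E
python3 - <<'E'
from h import *
go(np.r_[model(V,[-.060,.045,.1])[0]])
p=arm.get_image("wrist"); save(p,"w1"); 
for k in ("tab_top","read_button_top"):
    for r in arm.place_of(k,p)[:1]: X=at(p,r["centre"],.118 if k=="tab_top" else .08); print(k,r["conf"],X,tabang(V,X))
E
```

```text
t 3.4 P [ 0.6082 -0.0384  0.2268] ph [-0.0568  0.0417] r 0.0705 ang -0.633 phi -0.049 F [ 0.1 -0.  -0.3] w 0.008
tool delta cm [ 0.36  0.33 12.68]
tab_top 0.85 [ 0.58718741 -0.07443093  0.118     ] -0.006317372251376963
read_button_top 0.97 [ 0.51835954 -0.17487053  0.08      ] 0.9289887637977943
```

View pics/w1.png

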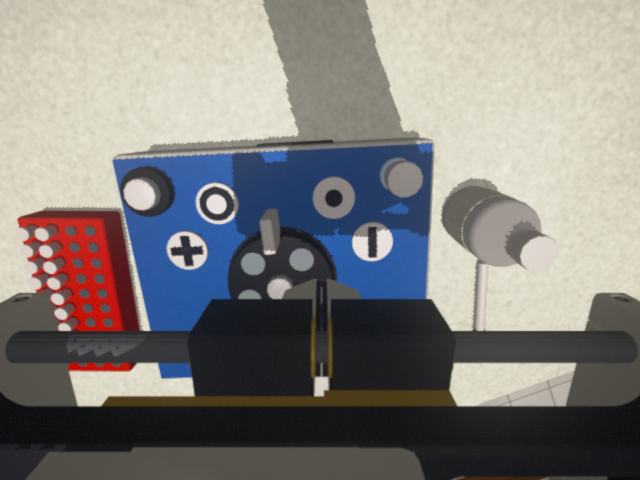

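The wrist view shows the tab at (270,230), the cross at (187,250) and the button at (140,193). The shut fingertip sits at about (320,290), beside the tab on its clockwise side. I'll descend there.

Request:
{"op": "carry_out", "data": {"claw": [0,0,0,0,0,0,0], "delta_pos": [[0.2,0.2,1.5],[0.2,0.2,2.5],[0,0,3],[0,0,3],[0,0,2],[0,0,0.7],[0,0,0]], "angular": [[0,0,0],[0,0,0],[0,0,0],[0,0,0],[0,0,0],[0,0,0],[0,0,0]]}}

```text
clock: 4.25
position: [0.6044, -0.0262, 0.0992]
ee_rot: [-0.667, -3.068, -0.001]
force: [0.0, 0.0, -0.4]
width: 0.005
gripper_force: 0.0
```

Run:
```python
from h import *
tool()
p=arm.get_image("top"); save(p,"t2")
a=p["frame"][160:340,260:500,::-1]; cv2.imwrite("pics/t2c.png",cv2.resize(a,(800,600),interpolation=cv2.INTER_CUBIC))
```

```text
t 4.25 P [ 0.6044 -0.0262  0.0992] ph [-0.0648  0.0516] r 0.0828 ang -0.672 phi -0.042 F [ 0.   0.  -0.4] w 0.005
```

View pics/t2c.png

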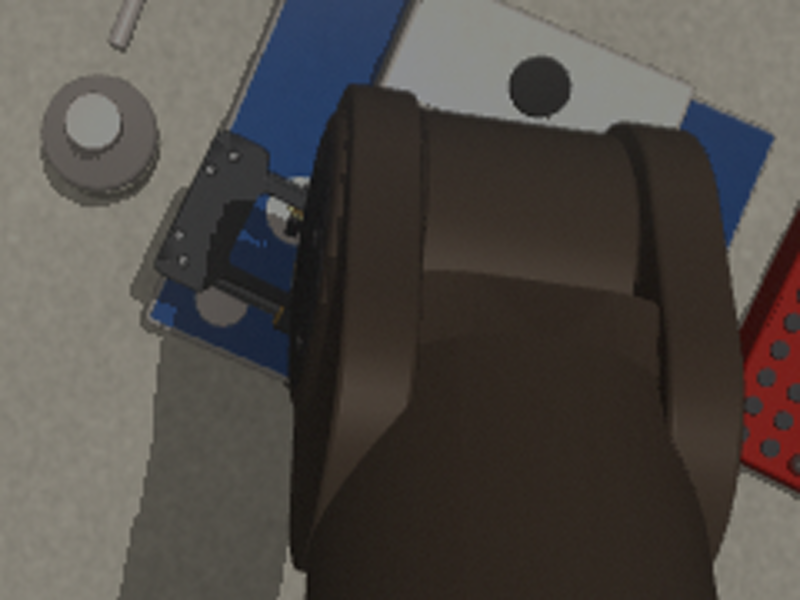

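Request:
{"op": "carry_out", "data": {"claw": [0,0,0,0,0,0,0,0,0,0,0,0,0,0,0,0,0,0], "delta_pos": [[-0.4,-0.6,0],[-0.5,-1.0,0],[0,-0.6,0],[0.12,-0.29,0],[0.12,-0.29,0],[0.12,-0.29,0],[0.12,-0.29,0],[0.12,-0.29,0],[0.12,-0.29,0],[0.12,-0.29,0],[0.12,-0.29,0],[0.12,-0.29,0],[0.12,-0.29,0],[0.12,-0.29,0],[0.12,-0.29,0],[0.12,-0.29,0],[0.12,-0.29,0],[0,0,0]], "angular": [[0,0,0],[0,0,0],[0,0,0],[0,0,-0.05],[0,0,-0.05],[0,0,-0.05],[0,0,-0.05],[0,0,-0.05],[0,0,-0.05],[0,0,-0.05],[0,0,-0.05],[0,0,-0.05],[0,0,-0.05],[0,0,-0.05],[0,0,-0.05],[0,0,-0.05],[0,0,-0.05],[0,0,0]]}}

```text
clock: 6.1
position: [0.5838, -0.0908, 0.1002]
ee_rot: [-0.421, 3.113, -0.001]
force: [0.4, 0.4, -0.4]
width: 0.004
gripper_force: 0.0
```

Run:
```python
from h import *
tool()
p=arm.get_image("wrist"); save(p,"w3")
for r in arm.place_of("tab_top",p)[:1]: X=at(p,r["centre"],.118); print(r["conf"],X,tabang(V,X))
```

```text
t 6.1 P [ 0.5838 -0.0908  0.1002] ph [-0.0596 -0.016 ] r 0.0617 ang 0.263 phi 0.655 F [ 0.4  0.4 -0.4] w 0.004
0.76 [ 0.58467487 -0.11412492  0.118     ] 0.6406910230089764
```

View pics/w3.png

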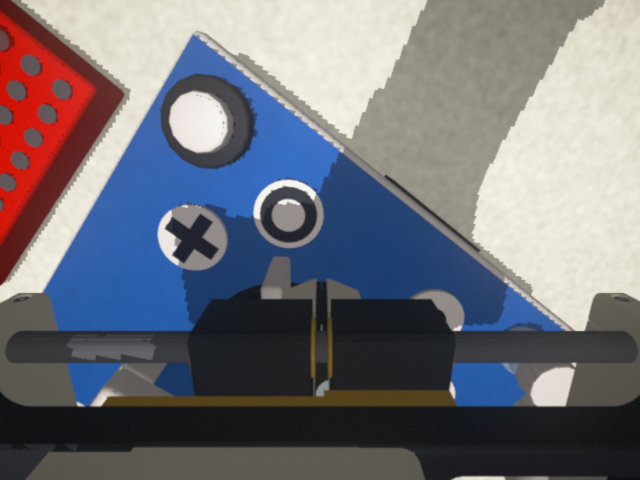

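The tab at (278,275) is against the finger at about 0.65 rad, close to the tool angle. I'll continue round and stop a little short of 1.2.

Request:
{"op": "carry_out", "data": {"claw": [0,0,0,0,0,0,0,0,0,0,0], "delta_pos": [[0.12,-0.29,0],[0.12,-0.29,0],[0.12,-0.29,0],[0.12,-0.29,0],[0.12,-0.29,0],[0.12,-0.29,0],[0.12,-0.29,0],[0.12,-0.29,0],[0.12,-0.29,0],[0.12,-0.29,0],[0,0,0]], "angular": [[0,0,-0.05],[0,0,-0.05],[0,0,-0.05],[0,0,-0.05],[0,0,-0.05],[0,0,-0.05],[0,0,-0.05],[0,0,-0.05],[0,0,-0.05],[0,0,-0.05],[0,0,0]]}}

```text
clock: 7.3
position: [0.5871, -0.1208, 0.0998]
ee_rot: [1.179, -2.912, 0.0]
force: [-0.6, 1.2, 0.5]
width: 0.005
gripper_force: 0.0
```

Run:
```python
from h import *
tool()
for c in ("wrist","top","scene"):
    p=arm.get_image(c); save(p,c+"4")
    if c!="scene": 
        try: fit(p,v0=V)
        except Exception as e: print(e)
    for n in ("tab_top","tab_aim"):
        for r in arm.place_of(n,p)[:1]: X=at(p,r["centre"],.118); print(c,n,r["conf"],X,tabang(V,X))
```

```text
t 7.3 P [ 0.5871 -0.1208  0.0998] ph [-0.0453 -0.0426] r 0.0622 ang 0.755 phi 1.155 F [-0.6  1.2  0.5] w 0.005
badge_bar [382.9 445.2] 323.6 240.8 [549.1 713.3]
badge_dot [427.4 385.4] 323.6 240.8 [549.1 713.3]
badge_ring [366.2 240.8] 367.2 238.6 [66.  69.2]
badge_cross [268.5 216.3] 269.4 214.2 [68.2 71.2]
fit [ 0.6285 -0.151  -0.5412] res [  4.8 155.8  59.2  96.3 -26.  -70.9 -27.8 -90.7]
wrist tab_top 0.79 [ 0.59883142 -0.14004897  0.118     ] 1.119001645981382
badge_bar [349.6 223. ] 349.5 223.0 [19.8 20.7]
badge_dot [357.5 252.1] 357.6 252.1 [20.4 20.6]
badge_ring [410.2 274.7] 321.9 239.9 [559.5 762.9]
badge_cross [436.4 260.4] 321.9 239.9 [559.5 762.9]
fit [ 0.5626  0.0054 -2.9433] res [ 37.1  18.8   6.5 -30.1 -14.4  -7.8 -28.7  18.8]
top tab_aim 0.67 [ 0.55027503 -0.10763129  0.118     ] 0.48314498671895123
scene tab_top 0.61 [ 0.59793521 -0.14653297  0.118     ] 1.181657310696549
scene tab_aim 0.55 [ 0.60366013 -0.10446926  0.118     ] 0.531525584756956
```

View pics/wrist4.png

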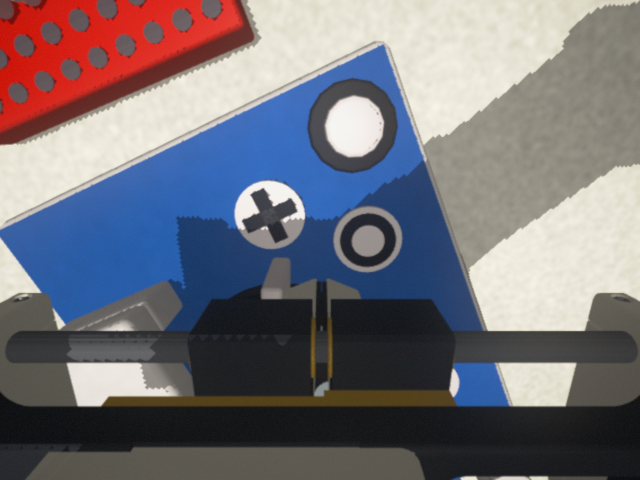

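Request:
{"op": "carry_out", "data": {"claw": [0,0,0,0,0,0,0,0,0,0,0], "delta_pos": [[0.04,-0.1,0],[0.04,-0.08,0],[0,0,0],[0,0.8,0],[0,1,0],[0,0,-2],[-1,0,-3],[-2,0,-3],[-2,0,-2],[-1,0,-1],[0,0,0]], "angular": [[0,0,-0.018],[0,0,-0.018],[0,0,0],[0,0,0],[0,0,0],[0,0,0],[0,0,0],[0,0,0],[0,0,0],[0,0,0],[0,0,0]]}}

```text
clock: 8.85
position: [0.6172, -0.0646, 0.2106]
ee_rot: [-1.235, 2.886, -0.0]
force: [0.6, 0.3, 0.6]
width: 0.004
gripper_force: 0.0
```

Run:
```python
from h import *
tool()
p=arm.get_image("wrist"); save(p,"w5")
v=fit(p,["badge_ring","badge_cross"],v0=V)
for n in ("tab_top","wheel_seat","read_button_top"):
    z={"tab_top":.118,"wheel_seat":.072,"read_button_top":.085}[n]
    for r in arm.place_of(n,p)[:1]: X=at(p,r["centre"],z); print(n,r["conf"],np.array(r["centre"])*[640,480],X,tabang(V,X),tabang(v,X))
for vv in(V,v):
  for a in (1.15,1.2,1.25): print(a,proj(p,model(vv,[pol(a,.042,.118),pol(a,.072,.118)])).round(1).tolist())
```

```text
t 8.85 P [ 0.6172 -0.0646  0.2106] ph [-0.0386  0.0209] r 0.0439 ang -0.496 phi 1.195 F [0.6 0.3 0.6] w 0.004
badge_ring [332.4 127.4] 333.2 125.9 [47.5 49.8]
badge_cross [265.6 106.1] 266.2 104.6 [48.  51.9]
fit [ 0.6439 -0.0988 -0.3849] res [-0.3 -0.1  0.2  0.1]
tab_top 0.93 [262.72  151.584] [ 0.6005154  -0.14102007  0.118     ] 1.1489742598232073 1.1567194064362134
wheel_seat 0.77 [273.088 215.712] [ 0.64099881 -0.10042679  0.072     ] 0.8450926280605593 0.8953341230884249
read_button_top 0.6 [323.008  36.912] [ 0.51585815 -0.16865216  0.085     ] 0.8839941323582039 0.8842960705834448
1.15 [[262.8, 179.8], [262.5, 136.2]]
1.2 [[259.9, 179.8], [257.3, 136.1]]
1.25 [[256.9, 179.8], [252.1, 136.3]]
1.15 [[263.5, 178.2], [263.2, 134.5]]
1.2 [[260.5, 178.2], [258.0, 134.4]]
1.25 [[257.6, 178.3], [252.8, 134.6]]
```

View pics/w5.png

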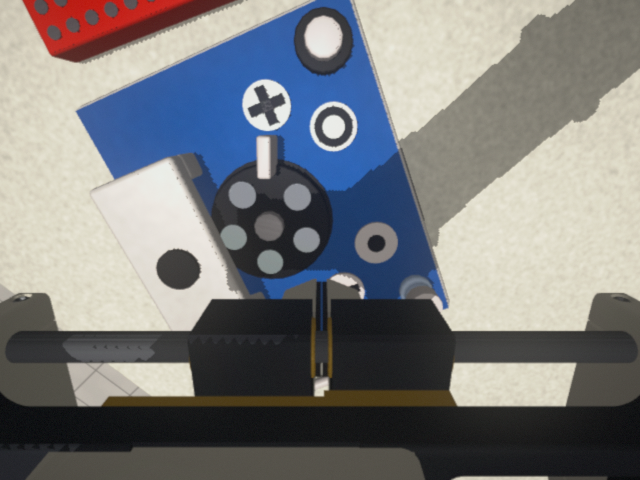

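The tab is at (264,156) and points close to the cross at (266,105), perhaps a little short. I'll measure its edges.

Run:
```python
from h import *
g=cv2.imread("pics/w5.png",0)
for r in range(130,186,4): print(r,g[r,250:284].tolist())
```

```text
130 [97, 95, 96, 96, 95, 95, 93, 94, 97, 104, 115, 127, 144, 166, 188, 200, 214, 216, 215, 204, 186, 177, 158, 141, 117, 99, 83, 83, 96, 96, 95, 96, 96, 95]
134 [93, 93, 96, 94, 93, 94, 94, 95, 98, 98, 97, 98, 96, 98, 98, 98, 97, 98, 96, 95, 94, 96, 95, 94, 94, 93, 89, 90, 95, 93, 91, 95, 97, 96]
138 [93, 93, 93, 95, 94, 98, 141, 190, 210, 219, 219, 219, 220, 222, 222, 224, 224, 222, 206, 166, 121, 92, 90, 90, 89, 88, 84, 75, 63, 62, 61, 62, 64, 74]
142 [93, 93, 94, 95, 94, 101, 147, 195, 216, 226, 227, 229, 230, 231, 232, 234, 233, 221, 186, 172, 128, 95, 90, 89, 88, 88, 85, 74, 64, 60, 61, 62, 64, 72]
146 [93, 93, 92, 93, 95, 100, 144, 191, 216, 226, 228, 230, 230, 232, 233, 234, 234, 230, 214, 175, 129, 93, 89, 89, 87, 89, 86, 73, 64, 62, 60, 60, 61, 64]
150 [93, 92, 94, 93, 93, 100, 141, 187, 214, 226, 229, 229, 231, 233, 233, 234, 233, 230, 213, 177, 131, 94, 87, 90, 88, 87, 85, 74, 62, 59, 60, 60, 61, 63]
154 [92, 93, 92, 93, 94, 99, 138, 184, 214, 227, 229, 230, 231, 233, 233, 234, 233, 229, 214, 176, 133, 94, 88, 89, 88, 89, 85, 75, 61, 60, 60, 62, 61, 66]
158 [92, 91, 92, 92
[... 351 characters left out ...]
231, 230, 231, 231, 231, 227, 213, 180, 135, 93, 89, 88, 87, 78, 54, 38, 39, 41, 45, 45, 43, 41]
170 [60, 62, 62, 60, 61, 65, 93, 154, 208, 226, 230, 230, 231, 230, 230, 231, 230, 227, 204, 160, 132, 93, 89, 88, 88, 76, 55, 41, 40, 49, 61, 62, 65, 66]
174 [60, 61, 62, 61, 61, 63, 82, 146, 208, 226, 229, 230, 230, 229, 229, 230, 230, 226, 205, 160, 134, 94, 88, 84, 72, 54, 45, 39, 43, 54, 63, 63, 63, 63]
178 [59, 60, 61, 59, 62, 60, 62, 78, 113, 146, 165, 169, 170, 174, 170, 168, 171, 169, 165, 140, 98, 66, 63, 63, 63, 63, 61, 63, 61, 63, 63, 64, 63, 60]
182 [60, 59, 59, 61, 60, 60, 58, 61, 59, 61, 59, 61, 60, 60, 61, 61, 61, 60, 60, 61, 61, 60, 61, 61, 59, 59, 60, 61, 62, 60, 62, 62, 62, 63]
```

Both the tab's position and its slope give 1.15 rad, so it needs 0.05 more. I'll go back down behind it and nudge it.

Request:
{"op": "carry_out", "data": {"claw": [0,0,0,0,0,0,0,0,0,0,0], "delta_pos": [[1.2,0,1],[2,0,2],[2,0,3],[1,0,3],[0,0,1.5],[0,0,0.6],[0,-0.8,0],[0,-0.7,0],[0,-0.3,0],[0,0,0],[0,0,0]], "angular": [[0,0,0],[0,0,0],[0,0,0],[0,0,0],[0,0,0],[0,0,0],[0,0,0],[0,0,0],[0,0,0],[0,0,0],[0,0,0]]}}

```text
clock: 10.15
position: [0.5868, -0.1236, 0.0992]
ee_rot: [-1.232, 2.889, -0.001]
force: [0.4, 0.4, -0.5]
width: 0.003
gripper_force: 0.0
```

```bash
cat >> h.py <<'E'
def p_():
    s,M=tool(); d=np.r_[s["position"][:2]-V[:2],0]; print("p cm",(M.T@d*100).round(2))
E
python3 -c "
from h import *
p_()"
```

```text
t 10.15 P [ 0.5868 -0.1236  0.0992] ph [-0.0445 -0.0453] r 0.0635 ang 0.794 phi 1.192 F [ 0.4  0.4 -0.5] w 0.003
p cm [ 5.85  2.46 -0.01]
```

Request:
{"op": "carry_out", "data": {"claw": [0,0,0,0,0,0,0,0,0,0,0], "delta_pos": [[0,-0.13,0],[0,-0.13,0],[0,0,0],[0,0.8,0],[0,1,0],[0,0,-2],[-1,0,-3],[-2,0,-3],[-2,0,-2],[-1,0,-1],[0,0,0]], "angular": [[0,0,-0.008],[0,0,0],[0,0,0],[0,0,0],[0,0,0],[0,0,0],[0,0,0],[0,0,0],[0,0,0],[0,0,0],[0,0,0]]}}

```text
clock: 11.25
position: [0.6173, -0.0675, 0.2097]
ee_rot: [-1.247, 2.881, -0.001]
force: [-0.6, 0.2, -0.8]
width: 0.008
gripper_force: 0.0
```

```bash
cat >> h.py <<'E'
def tabmeas(p,v):
    """bright top face of the tab: fit its centre line, compare with the model"""
    g=cv2.cvtColor(p["frame"],cv2.COLOR_RGB2GRAY).astype(float); C=[]
    u=proj(p,model(v,[pol(1.2,.042,.118),pol(1.2,.072,.118)])); top,bot=sorted(u[:,1])
    for r in range(int(top)+5,int(bot)-3):
        m=u[:,0].mean(); lo=int(m)-14; row=g[r,lo:lo+30]; i=np.flatnonzero(row>160)
        C.append((r,lo+(i[0]+i[-1])/2+((row[i[0]-1]-row[i[-1]+1])/-160)*0))
    C=np.array(C); k=np.polyfit(C[:,0],C[:,1],1)
    f=lambda a:[np.polyfit(q[:,1],q[:,0],1) for q in [proj(p,model(v,[pol(a,.042,.118),pol(a,.072,.118)]))]][0]
    mid=C[:,0].mean(); A=np.linspace(1.05,1.35,301)
    F=np.array([f(a) for a in A]); 
    print("angle by slope",A[np.argmin(abs(F[:,0]-k[0]))].round(3),"by place",A[np.argmin(abs(F@[mid,1]-k@[mid,1]))].round(3))
E
python3 - <<'E'
from h import *
p_()
p=arm.get_image("wrist"); save(p,"w6")
v=fit(p,["badge_ring","badge_cross"],v0=V); tabmeas(p,v); tabmeas(p,V)
E
```

```text
t 11.25 P [ 0.6173 -0.0675  0.2097] ph [-0.0374  0.0181] r 0.0416 ang -0.451 phi 1.203 F [-0.6  0.2 -0.8] w 0.008
p cm [-0.35  4.14 -0.  ]
badge_ring [335.7 130.3] 336.5 128.8 [47.4 49.8]
badge_cross [269.1 108.4] 269.8 107.0 [48.1 51.7]
fit [ 0.6439 -0.0988 -0.3854] res [-0.2 -0.1  0.2  0. ]
angle by slope 1.192 by place 1.194
angle by slope 1.189 by place 1.185
```

The wheel is at 1.19 rad, well under 1 mm off at the badge. Now I'll move above the button with the fingers open, so that one finger presses and the other stays clear beyond the front edge. From there I'll recheck the wheel.

Request:
{"op": "carry_out", "data": {"claw": [5,5,5,5,5,5,5,5,5], "delta_pos": [[1,0.2,0],[2,0.5,0],[3,0.8,0],[3,0.8,0],[3,0.8,0],[2.1,0.6,0],[0,0,2],[0,0,1],[0,0,0]], "angular": [[0,0,0],[0,0,0],[0,0,0],[0,0,0],[0,0,0],[0,0,0],[0,0,0],[0,0,0],[0,0,0]]}}

```text
clock: 12.2
position: [0.4905, -0.1469, 0.1767]
ee_rot: [1.241, -2.882, -0.004]
force: [0.2, -0.1, 0.4]
width: 0.546
gripper_force: 0.0
```

Run:
```python
from h import *
p_()
for c in ("wrist","top","scene"):
    p=arm.get_image(c); save(p,c+"7"); print(c,p["T"][:3,3])
    for n,z in (("tab_top",.118),("read_button_top",.085),("badge_cross",.07)):
        for r in arm.place_of(n,p)[:1]: X=at(p,r["centre"],z); print(c,n,round(r["conf"],2),np.array(r["centre"])*[640,480],X,tabang(V,X))
a,b=[cv2.imread(f"pics/{n}7.png") for n in("wrist","top")]
cv2.imwrite("pics/m7.png",np.hstack([cv2.resize(a,(400,300)),cv2.resize(b[160:340,260:500],(400,300))]))
```

```text
t 12.2 P [ 0.4905 -0.1469  0.1767] ph [-0.125  -0.1031] r 0.162 ang 0.69 phi 1.199 F [ 0.2 -0.1  0.4] w 0.546
p cm [14.14  7.9   0.06]
wrist [ 0.43459194 -0.20620456  0.33545853]
wrist read_button_top 0.8 [276.032 250.704] [ 0.5189471  -0.16578153  0.085     ] 0.8766741842224626
wrist badge_cross 0.82 [224.512 288.816] [ 0.57908881 -0.16935586  0.07      ] 1.2075836492108483
top [0.60239178 0.05857521 0.87420742]
top tab_top 0.87 [431.424 249.312] [ 0.60100482 -0.145006    0.118     ] 1.1991734385791446
top read_button_top 0.73 [438.208 293.712] [ 0.52035322 -0.16751655  0.085     ] 0.8920509661873934
top badge_cross 0.51 [437.184 258.288] [ 0.58444559 -0.1689596   0.07      ] 1.2468440980550657
scene [0.90864184 0.5516067  0.65060903]
scene tab_top 0.96 [306.624 174.288] [ 0.60198366 -0.1482505   0.118     ] 1.2438080864695493
scene read_button_top 0.54 [339.968 171.312] [ 0.51424426 -0.16856883  0.085     ] 0.8783101543192977
scene badge_cross 0.44 [312.384 183.696] [ 0.57817187 -0.173956    0.07      ] 1.2319774897944704
```

View pics/m7.png

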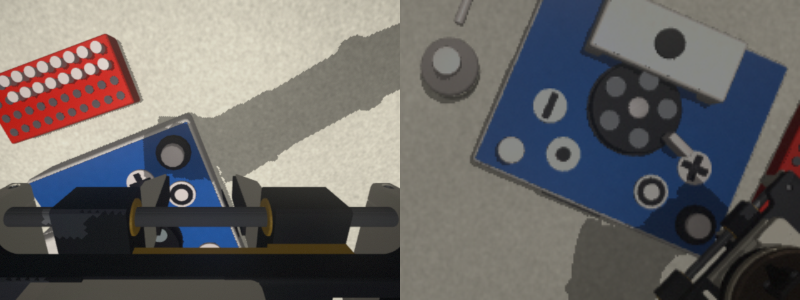

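The top view shows the tab pointing at the cross (tab_top at 1.199 rad), and the button agrees with the model. Descending to the button.

Request:
{"op": "carry_out", "data": {"claw": [5,5,5,5,5,5,5,5,5,5], "delta_pos": [[-0.2,0,1],[-0.15,0,2],[0,0,2.5],[0,0,1.7],[0,0,0.5],[0,0,0.3],[0,0,0.2],[0,0,0.1],[0,0,0.1],[0,0,0]], "angular": [[0,0,0],[0,0,0],[0,0,0],[0,0,0],[0,0,0],[0,0,0],[0,0,0],[0,0,0],[0,0,0],[0,0,0]]}}

```text
clock: 13.8
position: [0.4953, -0.144, 0.095]
ee_rot: [-1.244, 2.884, -0.001]
force: [0.5, 0.3, 1.2]
width: 0.542
gripper_force: 0.0
```

Request:
{"op": "carry_out", "data": {"claw": [5,5,5], "delta_pos": [[0,0,0.2],[0,0,0.1],[0,0,0]], "angular": [[0,0,0],[0,0,0],[0,0,0]]}}

```text
clock: 14.1
position: [0.4953, -0.144, 0.0918]
ee_rot: [-1.244, 2.885, -0.0]
force: [-0.1, -0.2, 1.2]
width: 0.545
gripper_force: 0.6
```

Request:
{"op": "carry_out", "data": {"claw": [5,5,5], "delta_pos": [[0,0,0.2],[0,0,0.1],[0,0,0]], "angular": [[0,0,0],[0,0,0],[0,0,0]]}}

```text
clock: 14.4
position: [0.4953, -0.144, 0.0887]
ee_rot: [-1.244, 2.885, -0.0]
force: [0.1, 0.2, 2.4]
width: 0.546
gripper_force: 1.3
```

Request:
{"op": "carry_out", "data": {"claw": [5,5,5], "delta_pos": [[0,0,0.15],[0,0,0.1],[0,0,0]], "angular": [[0,0,0],[0,0,0],[0,0,0]]}}

```text
clock: 14.7
position: [0.4953, -0.1441, 0.0863]
ee_rot: [-1.244, 2.885, -0.0]
force: [-0.1, 0.1, 3.5]
width: 0.546
gripper_force: 2.0
```

Request:
{"op": "carry_out", "data": {"claw": [5,5,5], "delta_pos": [[0,0,0.1],[0,0,0.1],[0,0,0]], "angular": [[0,0,0],[0,0,0],[0,0,0]]}}

```text
clock: 15.0
position: [0.4955, -0.1441, 0.0857]
ee_rot: [-1.243, 2.884, -0.001]
force: [-5.1, 2.4, 22.1]
width: 0.547
gripper_force: 11.4
```

The force rose to 22 N at a hard stop after about 6 mm of travel, so the button is fully down. I'll lift straight off and clear away.

Request:
{"op": "carry_out", "data": {"claw": [5,5,5,5,5,5,5,5,5,5,5], "delta_pos": [[0,0,-0.4],[0,0,-0.8],[0,0,-2],[0,0,-3],[0,0,-4],[0,1,-3],[0,3,-1],[0,4,0],[0,3,0],[0,1,0],[0,0,0]], "angular": [[0,0,0],[0,0,0],[0,0,0],[0,0,0],[0,0,0],[0,0,0],[0,0,0],[0,0,0],[0,0,0],[0,0,0],[0,0,0]]}}

```text
clock: 16.1
position: [0.407, -0.0609, 0.2264]
ee_rot: [1.246, -2.884, -0.0]
force: [-0.1, -0.1, -0.6]
width: 0.543
gripper_force: 0.0
```

Run:
```python
from h import *
tool()
p=arm.get_image("top"); save(p,"t8"); v=fit(p,v0=V)
for n,z in (("tab_top",.118),("read_button_top",.09),("sample_jar",.07),("buffer_bottle",0)):
    for r in arm.place_of(n,p)[:1]: X=at(p,r["centre"],z); print(n,r["conf"],np.array(r["centre"])*[640,480],X,tabang(v,X))
print(proj(p,model(v,[pol(a,r,.118) for a in(1.15,1.2,1.25) for r in(.042,.072)])).round(1))
a=p["frame"][225:315,380:500,::-1]; cv2.imwrite("pics/t8c.png",cv2.resize(a,(800,600),interpolation=cv2.INTER_CUBIC))
```

```text
t 16.1 P [ 0.407  -0.0609  0.2264] ph [-0.2347 -0.055 ] r 0.2411 ang 0.23 phi 1.202 F [-0.1 -0.1 -0.6] w 0.543
badge_bar [349.6 223. ] 349.5 223.0 [19.8 20.7]
badge_dot [357.5 252.1] 357.4 252.0 [20.  20.6]
badge_ring [410.2 274.7] 410.0 274.7 [20.4 20.6]
badge_cross [436.4 260.4] 321.9 239.9 [559.5 762.9]
fit [ 0.6554 -0.0407 -0.2935] res [-31.   -1.5 -28.4  -2.3 -26.4  -7.3  86.6  10.8]
tab_top 0.96 [431.104 248.304] [ 0.60275513 -0.14441677  0.118     ] 1.3947085767725333
read_button_top 0.63 [438.272 295.008] [ 0.51853535 -0.16623423  0.09      ] 1.0357383208151187
sample_jar 0.78 [326.976 249.024] [0.5977461  0.03626114 0.07      ] -0.6347728408276803
buffer_bottle 0.61 [296.    206.208] [0.6819589  0.09809813 0.        ] -1.4664656660909043
[[390.4 233.1]
 [403.1 244.6]
 [391.2 232.2]
 [404.5 243.1]
 [391.9 231.3]
 [405.7 241.4]]
```

View pics/t8c.png

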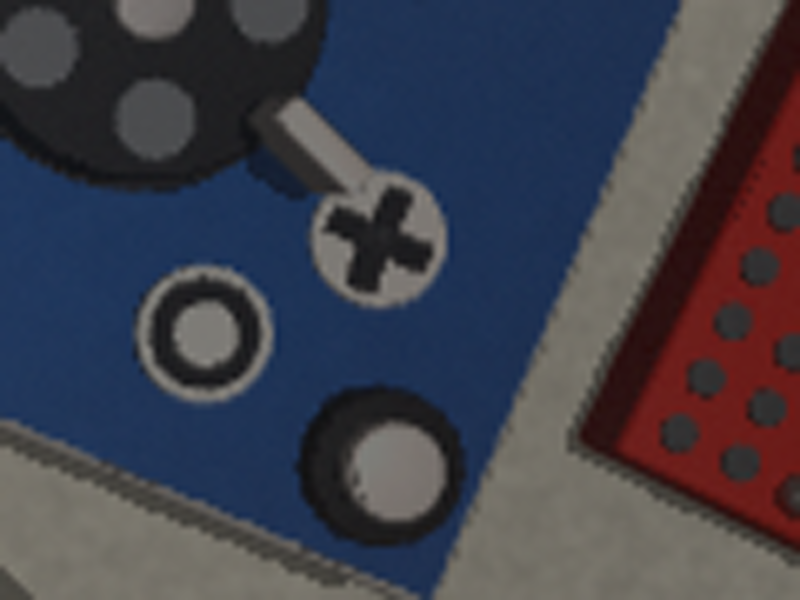

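The tab points at the cross: the wrist view gives 1.19 rad and the top view 1.21, against 1.2 wanted. The button is up, the jar and bottle haven't moved, the rack looks untouched, and the arm is clear.

```bash
python3 -c "
from cell import arm
print(arm.sign_off())"
```

```text
the job is handed in; nothing more can be done
None
```

The job is handed in: the tab points at the cross badge (measured 1.19–1.21 rad against 1.2), and the read button was then pressed to its stop and came back up. The arm finished clear after about 16 s, and I saw no sign that any loose item had moved, though I did not recheck the pen at the end.

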